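# Lock the set nut on a plaster model's mounting stud

## Robot

A 6-joint arm with a two-finger parallel gripper is mounted at the origin on the work surface. World frame = base frame: x ahead of the robot, y to its left, z up, the work surface at z = 0. Lengths are in m, angles in degrees, forces in N, time in s.
With the tool pointing down it reaches from about 0.3 to 0.875 m from the base axis. Payload 6.4 kg.
Tool frame: the origin (TCP) lies between the finger pads; the fingertips stand 8 mm ahead of it and the grasp point (between the pads) lies 11 mm behind it (manip.tips_ahead is the z of the fingertips in the tool frame, in m); z points along the fingers, y is the line along which they close (so a half turn about z gives the same grasp; the last joint's range is limited). The gripper opens to 88 mm and grips with 3 to 60 N. Pads are 18 mm wide; open, the fingers measure 123 mm over their backs; the gripper's body (75 mm by 187 mm) begins 45 mm behind the grasp point.
Start: joints at [56.476, 10.359, 92.074, -0, 77.567, -11.82], TCP at [0.213, 0.534, 0.247] pointing down, gripper open.
Joint ranges: [-171.53, 171.53], [-51.25, 118.39], [17.06, 147.69], [-65.23, 245.23], [0, 150.52], [-178.68, 178.68]. Speed limits (degrees/s): [147.25, 147.25, 172.46, 180, 180, 180].

## Interface

Orientations are given as a 3x3 rotation matrix whose columns are the frame's x, y, z axes.
In Python, from workcell import manip gives the robot as it stands. The module is installed in compiled form; this text tells all that it offers.
- The arm moves only by the tool move_arm, never from a script. Its argument "steps" is a list of rows, each a list of 3 entries, a list of its own where there are three numbers: the finger opening in mm, from 0 to 88.1, then the shift along the tool's x, y, z each as a share of 0.3 m, from -1 to 1, then the turn, a rotation vector about the tool's x, y, z each as a share of 360 degrees, from -1 to 1. A call has 1 to 8 rows; each row is the pose to reach, as a shift and turn from the pose commanded when the call began, along the tool's axes at that moment, turning the shorter way round; what a row does not reach only later rows make up. A row lasts 1/10 s, in which the tool goes at most 50 mm and 8.59 degrees, less where a joint would pass 70% of its speed; a pose out of reach is approached as far as the arm can. A call with a number of a shift or a turn outside -1 to 1 is refused whole. A call with a gripper value outside its range is refused whole. The fingers move at their own pace and stop on an object; "newtons" is the grip in N (left out, the last holds). Time passes only in rows, so rows that repeat a pose let the fingers close. It gives the time, the measured TCP pose, the force, the opening and the grip force at its end, in the units of the state.
- manip.state(): the state, without advancing time (a new reading comes with each control period).
- manip.snapshot(name): name is "scene" or "top" or "wrist"; returns the picture (400x640x3 uint8, red, green, blue); there is no depth.
- manip.camera_model(name): a dict with "camera_matrix" (3x3 intrinsics, pixels), "distortion" ([k1, k2, p1, p2, k3] as OpenCV has them; the pictures are not rectified), "pose" (4x4, takes a point from camera to world coordinates); the wrist camera has in their place "T_tool_cam" (4x4, takes a point from camera to tool coordinates, whose origin is the TCP and whose axes are the flange's). Camera axes: x right, y up, looking along -z (the intrinsics and any distortion apply to the point x, -y, -z); pixel columns grow to the right and rows downward; lengths in m; the calibration is good to about 2 mm. A picture is of the moment at which its call begins: read the wrist's pose just before it. camera_model takes no time and is no camera call.
- manip.close_job(): hands the job in; it is judged then, once.
Trained networks look in the newest picture that a camera, given by its name, has taken for a name from the list of things; names that differ only in an ending like _2 or _b are one class to them, and where a whole thing is asked for, a point or a joint stands for the part that bears it (a point fixed in the world has none). Each returns a list of dicts, best first, with "confidence" (0 to 1); they miss things now and then, are a little off and sometimes report something else, mostly with a low value. They report only what shows in the picture. A call takes as long as a camera call.
- manip.find_in(thing, camera): "xy" ([column, row] in pixels, amid what is visible of it).
- manip.spot_point(thing, camera): "xy" ([column, row] in pixels: a listed point, or the origin of a listed thing).
The state is a dict: "t": time; "qpos": joint angles; "qvel": joint speeds; "joint_torque": joint torques, N m; "tcp_pos": TCP position; "tool_rot": TCP orientation; "contact_force": force on the tool from outside, world axes, zero at the start; "torque": the same for the moment, N m; "gripper_width": opening from 0.0 (shut) to 1.0 (fully open); "grip_force": force on a finger pad.
Only numpy, scipy, OpenCV 4.12 (cv2) and the standard library are available. Lean on these libraries where they do the work, as an engineer would, in place of code of your own. Each camera call takes 0.05 s, during which the arm holds its last target. There are 200 camera calls.

## Task

Two hexagon nuts of equal width sit on the upright threaded stud in the middle of the plaster model's mounting board: the lower one, with a spring washer on it, has been set, the upper one is still loose above it. Run the upper nut down (clockwise from above), tighten it against the lower one to about 0.3 Nm so that it stays locked, and let go. The lower nut must keep its setting (do not let it turn along), do not press hard on the delicate plaster or the stud, and leave everything else where it is.

Things in the scene. Friction and masses are not known exactly. Their poses are not given: they have to be found in the camera images.
- board: plywood mounting board 230 x 200 x 18, fixed, with a white plaster foot (84 x 84, then round, top at 50), a steel washer (48 wide, top at 53), four corner pinnacles (95 and 80 off centre, tops at 80) and low parapets 80 either side. Origin: centre of its underside on the table, z up; the stud stands on its z axis
- stud_top (a point): top end of the threaded steel stud, 18 in diameter, upright in the middle of the board, 101 above the table; the point is on its axis
- locknut: upper nut: steel hexagon, 36 across flats, 41.6 across corners, 20 thick. Origin: underside's centre, z up; flats at +x, -x and every 60 deg. Right-hand thread: clockwise from above it sinks 1.91 mm per rad. Runs at 0.06 Nm; once on the washer torque climbs 0.4 (slow) to 0.9 (fast) Nm per rad. Stays by friction; it resists turning back over half as much, so a torque at rest may read either way
- setnut: lower, set nut: steel hexagon, 36 across flats, 12 thick, just above the foot's washer, at any angle. Origin: centre of its underside, z up; flats as on the upper nut. On it lies a dark dished spring washer, 33 wide, its crown 0.5 to 5 mm above the nut's top (differs each time, not measured). Friction holds both; both are dragged round beyond about 0.45 Nm, or if the fingers grip this nut
- setnut_turn (a joint): turn of the lower nut (and its spring washer) from its setting, rad, clockwise from above positive; 0 at the start
- spare_nut: spare hexagon nut of the same steel, 36 across flats and 14 thick, lying flat on the board; a bystander. Origin: centre of its underside
- pinnacle: small loose white plaster pinnacle, 36 x 36 foot, 44 high, standing on the board; a bystander. Origin: centre of its underside
- tray: grey plastic tray 160 x 240 x 50; a bystander. Origin: centre of its underside
- spanner: steel spanner about 170 long lying on the table; a bystander
- glue: white bottle with a cap, 56 in diameter, 150 high; a bystander. Origin: centre of its underside

How it is judged:
By the outcome, as a careful person would: the job done as asked, in the order asked, and still so for the second after the job is handed in, with the robot touching nothing.
It also fails if it takes over 72 s, if anything falls off the work surface, if the arm or the gripper's body presses on something with over 40 N, if the wrist force passes 120 N, or if a joint passes its speed limit or range.

## Working session

There is one attempt and no reset: what is moved stays moved. The work goes in short steps, Python scripts to look and compute and a tool call to move; the robot and the scene stay as the last step left them, time stands still between calls to the robot, and variables do not carry over. Pictures are saved under pics/ and viewed, at most 10 in all, crops included, and the job is handed in when it is done.

Besides the shell and the picture viewer there is one more tool, called after ">>>" as name([rows], argument=value, ...), one row to a line, values as JSON. move_arm: Moves the arm, as the interface text tells. Shift numbers are shares of 0.3 m and turn numbers shares of 360 degrees, none past 1 either way. Its arguments: {"type":"object","properties":{"steps":{"type":"array"},"newtons":{"type":"number"}},"required":["steps"]}

```bash
mkdir -p pics; cat > h.py <<'E'
import numpy as np, cv2
from workcell import manip
def snap(n,f):
    im=manip.snapshot(n); cv2.imwrite('pics/'+f,im[:,:,::-1]); return im
def campose(n,st=None):
    m=manip.camera_model(n)
    if n!='wrist': return m,np.array(m['pose'])
    T=np.eye(4);T[:3,:3]=st['tool_rot'];T[:3,3]=st['tcp_pos']
    return m,T@np.array(m['T_tool_cam'])
def ray(n,uv,st=None):
    m,P=campose(n,st)
    p=cv2.undistortPoints(np.array([[uv]],float),np.array(m['camera_matrix']),np.array(m['distortion']))[0,0]
    d=P[:3,:3]@np.array([p[0],-p[1],-1.]);return P[:3,3],d
def atz(n,uv,z,st=None):
    o,d=ray(n,uv,st);return o+d*(z-o[2])/d[2]
def proj(n,X,st=None):
    m,P=campose(n,st);c=(np.atleast_2d(X)-P[:3,3])@P[:3,:3]
    c=c*[1,-1,-1]
    return cv2.projectPoints(c,np.zeros(3),np.zeros(3),np.array(m['camera_matrix']),np.array(m['distortion']))[0][:,0]
E
python3 - <<'E'
from h import *
st=manip.state();print(st)
for n in ['scene','top','wrist']:
    snap(n,n+'0.png')
    for t in ['stud_top','locknut','board','setnut','spare_nut','pinnacle','glue','tray']:
        r=manip.spot_point(t,n)[:2]
        z={'stud_top':.101,'locknut':.08,'setnut':.054,'board':0,'spare_nut':.018,'pinnacle':.018}.get(t,0)
        print(n,t,[(np.round(a['xy'],1).tolist(),round(a['confidence'],2),np.round(atz(n,a['xy'],z,st),3).tolist()) for a in r])
E
python3 -c "
import cv2,numpy as np
a=[cv2.imread('pics/%s0.png'%n) for n in ('scene','top')]
cv2.imwrite('pics/both.png',cv2.resize(np.vstack(a),(480,600)))"
```

```text
{'t': 0.0, 'qpos': array([ 5.64766533e+01,  1.04013449e+01,  9.21306355e+01, -7.07259861e-04,
        7.75669249e+01, -1.18208612e+01]), 'qvel': array([ 0.02785855, -0.02954703,  0.02071091, -0.03850686, -0.06775902,
        0.00309542]), 'joint_torque': array([ 1.22033634e-03, -4.33869338e+01, -3.41850758e+01,  7.02725002e-02,
        3.84548586e-02, -1.25401662e-04]), 'tcp_pos': array([0.21233176, 0.53380669, 0.24582412]), 'tool_rot': array([[-9.29117356e-01,  3.69783787e-01, -9.43302506e-04],
       [ 3.69784832e-01,  9.29116294e-01, -1.44574061e-03],
       [ 3.41826292e-04, -1.69208165e-03, -9.99998510e-01]]), 'contact_force': array([-1.09538038, -0.51399806,  0.56396851]), 'torque': array([ 0.00292381,  0.08018777, -0.00407677]), 'grip_force': 0.0, 'gripper_width': 0.9977626209458408}
scene stud_top [([328.4, 193.6], 0.92, [0.534, -0.002, 0.101])]
scene locknut [([328.3, 197.0], 0.57, [0.533, -0.001, 0.08]), ([325.7, 202.5], 0.27, [0.537, -0.021, 0.08])]
scene board [([327.5, 214.4], 0.95, [0.539, -0.012, 0.0]), ([333.7, 231.3], 0.19, [0.588, -0.051, 0.0])]
scene setnut [([327.
[... 372 characters left out ...]
0])]
top stud_top [([322.1, 198.8], 0.66, [0.531, -0.009, 0.101])]
top locknut [([321.1, 201.3], 0.62, [0.527, -0.006, 0.08])]
top board [([319.5, 205.5], 0.69, [0.523, -0.001, 0.0])]
top setnut [([319.4, 201.9], 0.55, [0.528, -0.002, 0.054])]
top spare_nut [([299.1, 226.0], 0.67, [0.467, 0.056, 0.018])]
top pinnacle [([497.0, 188.3], 0.62, [0.555, -0.486, 0.018]), ([340.0, 180.1], 0.5, [0.59, -0.059, 0.018])]
top glue [([158.3, 193.4], 0.81, [0.569, 0.443, 0.0])]
top tray [([495.2, 190.2], 0.89, [0.552, -0.488, 0.0])]
wrist stud_top [([294.4, 322.6], 0.21, [0.326, 0.461, 0.101])]
wrist locknut []
wrist board []
wrist setnut []
wrist spare_nut []
wrist pinnacle []
wrist glue []
wrist tray []
```

View pics/both.png

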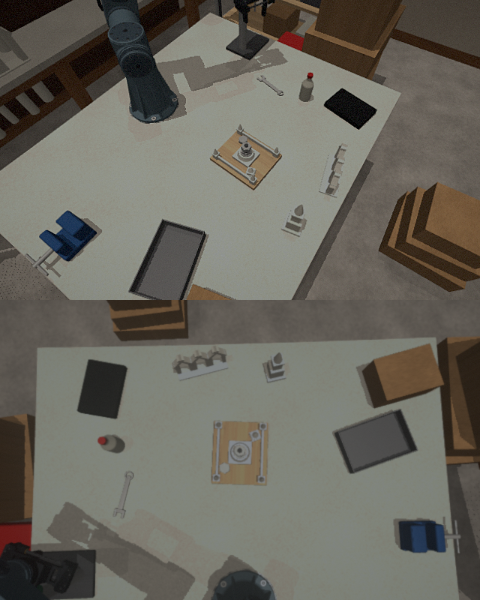

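View pics/wrist0.png

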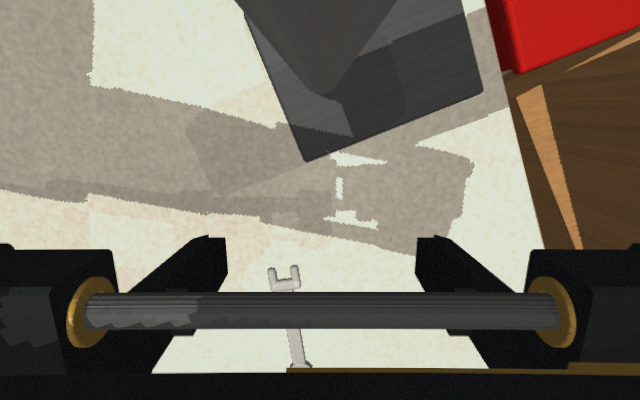

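The scene view shows the board in the middle of the table at about (0.53, -0.005), roughly aligned with the axes. The wrist view shows the fingers and the spanner, but not the board. Next I work out a pose to view the board from.

```bash
python3 - <<'E'
from h import *
m=manip.camera_model('wrist');print(np.round(m['T_tool_cam'],3),np.round(m['camera_matrix'],0))
st=manip.state();R=st['tool_rot']
T=np.array(m['T_tool_cam'])
# camera axis hit in tool frame at depth
for d in (.1,.15,.2,.25,.3): print(d,np.round(T[:3,3]-T[:3,2]*d,3))
for n in ['scene','top']:
  for t in ['pinnacle','spare_nut','stud_top']:
    pass
im=cv2.imread('pics/scene0.png');b=cv2.resize(im[160:260,270:390],(720,600),interpolation=2)
t=cv2.imread('pics/top0.png');b2=cv2.resize(t[150:250,270:370],(600,600),interpolation=2)
cv2.imwrite('pics/c.png',cv2.resize(np.hstack([b,b2]),(800,364)))
E
```

```text
[[ 0.001  0.965  0.262  0.067]
 [ 1.    -0.001 -0.001 -0.001]
 [-0.001  0.262 -0.965 -0.139]
 [ 0.     0.     0.     1.   ]] [[340.   0. 321.]
 [  0. 340. 198.]
 [  0.   0.   1.]]
0.1 [ 0.041 -0.001 -0.042]
0.15 [ 0.028 -0.001  0.006]
0.2 [ 0.015 -0.001  0.054]
0.25 [ 0.002 -0.001  0.103]
0.3 [-0.011 -0.     0.151]
```

View pics/c.png

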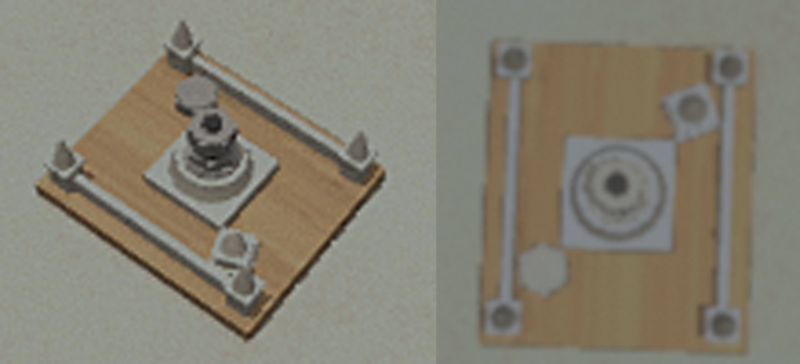

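The crops show the stud with the upper nut raised clear above the lower one. The spare nut lies at board back-left and the loose pinnacle at front-right, both well below finger height. I'll go above the stud.

>>> move_arm([
  [88,[-0.827,-0.64,0.04],[0,0,0]],
  [88,[-0.827,-0.64,0.04],[0,0,0]],
  [88,[-0.827,-0.64,0.04],[0,0,0]],
  [88,[-0.827,-0.64,0.04],[0,0,0]],
  [88,[-0.827,-0.64,0.04],[0,0,0]],
  [88,[-0.827,-0.64,0.04],[0,0,0]],
  [88,[-0.827,-0.64,0.04],[0,0,0]],
], newtons=20)

```text
t: 2.05
tcp_pos: [0.374, 0.2607, 0.2348]
tool_rot: [[-0.928, 0.374, 0.001], [0.374, 0.928, -0.001], [-0.001, -0.0, -1.0]]
contact_force: [-0.9, 0.9, 0.8]
gripper_width: 0.997
grip_force: 0.0
```

>>> move_arm([
  [88,[-0.827,-0.64,0.04],[0,0,0]],
  [88,[-0.827,-0.64,0.04],[0,0,0]],
  [88,[-0.827,-0.64,0.04],[0,0,0]],
  [88,[-0.827,-0.64,0.04],[0,0,0]],
  [88,[-0.827,-0.64,0.04],[0,0,0]],
  [88,[-0.827,-0.64,0.04],[0,0,0]],
  [88,[-0.827,-0.64,0.04],[0,0,0]],
  [88,[-0.827,-0.64,0.04],[0,0,0]],
])

```text
t: 2.85
tcp_pos: [0.5322, -0.0078, 0.2224]
tool_rot: [[-0.928, 0.373, -0.0], [0.373, 0.928, 0.0], [0.0, -0.0, -1.0]]
contact_force: [0.1, 0.5, 0.2]
gripper_width: 0.997
grip_force: 0.0
```

```bash
python3 - <<'E'
from h import *
st=manip.state();print(st['t'],st['qpos'].round(1),st['tcp_pos'],st['tool_rot'].round(3))
im=snap('wrist','w1.png')
for t,z in [('stud_top',.101),('locknut',.08),('setnut',.054)]:
    print(t,[(np.round(a['xy'],1),round(a['confidence'],2),atz('wrist',a['xy'],z,st).round(4)) for a in manip.spot_point(t,'wrist')[:2]])
E
```

```text
2.85 [-13.6   6.3  99.6  -0.   74.1 -81.7] [ 0.53219434 -0.00775433  0.22241866] [[-0.928  0.373 -0.   ]
 [ 0.373  0.928  0.   ]
 [ 0.    -0.    -1.   ]]
stud_top [(array([328.3, 188.5]), 0.74, array([ 0.53  , -0.0011,  0.101 ]))]
locknut [(array([328.7, 179.1]), 0.69, array([0.5274, 0.0008, 0.08  ]))]
setnut [(array([331.1, 175.1]), 0.65, array([0.5301, 0.0028, 0.054 ]))]
```

View pics/w1.png

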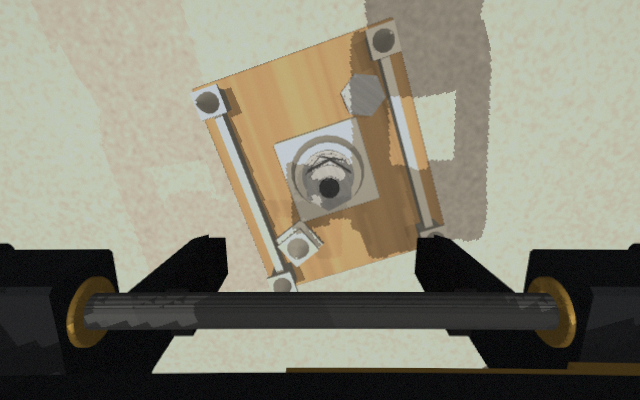

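The board, stud (328,188) and nuts all show clearly. The nut angle still needs a closer look.

```bash
python3 - <<'E'
import cv2
im=cv2.imread('pics/w1.png');cv2.imwrite('pics/c1.png',cv2.resize(im[135:225,280:380],(660,594),interpolation=2))
E
```

```text
(no output)
```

View pics/c1.png

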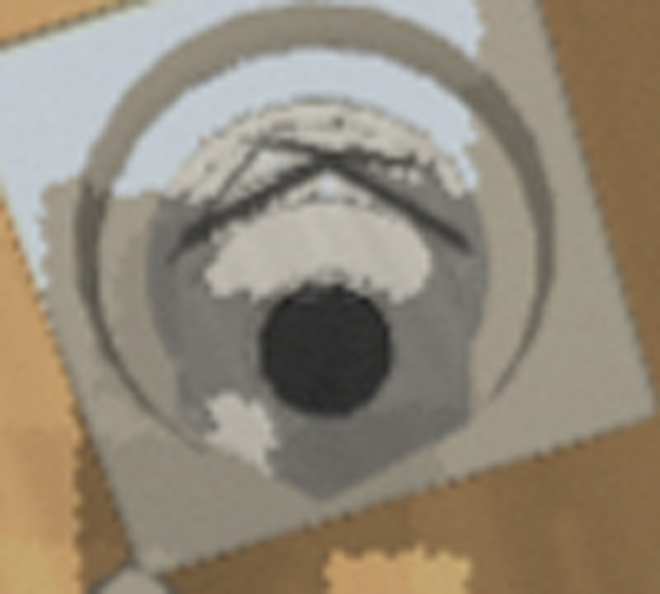

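```bash
python3 - <<'E'
from h import *
from scipy.optimize import least_squares
st=manip.state();R=st['tool_rot']
px=np.array([(325,158),(468,250),(470,415),(322,498),(180,420),(172,250)])/6.6+[280,135]-0.5*(1-1/6.6)
yaw=np.arctan2(R[1,0],R[0,0])
def hexa(p,z): 
    a=p[2]-np.arange(6)*np.pi/3
    return np.c_[p[0]+.0208*np.cos(a),p[1]+.0208*np.sin(a),np.full(6,z)]
best=[]
for off in range(6):
  f=lambda p:(proj('wrist',hexa(p,p[3]),st)-px).ravel()
  s=least_squares(f,[.53,-.001,yaw+off*np.pi/3,.09],x_scale=[.01,.01,.1,.01]); best.append((s.cost,s.x,f(s.x).reshape(-1,2)))
b=min(best,key=lambda x:x[0]);print(b[0],b[1],np.rad2deg(b[1][2]-yaw)%60,b[2].round(1))
print(st['qpos'][5])
# stud circle centre
c=np.array([326,350])/6.6+[280,135]-.42; print(c,atz('wrist',c,.101,st))
E
```

```text
0.9281204035227306 [5.27377659e-01 3.16067942e-03 9.05771858e+00 9.55831245e-02] 0.5686499011942487 [[-0.4  0.8]
 [ 0.7 -0.3]
 [-0.  -0. ]
 [ 0.2 -0.1]
 [-0.6 -0.4]
 [ 0.1  0.1]]
-81.70947269795545
[328.97393939 187.61030303] [0.52819317 0.00312338 0.101     ]
```

>>> move_arm([
  [88,[0,0,0.1],[0,0,-0.1667]],
  [88,[0,0,0.1],[0,0,-0.1667]],
  [88,[0,0,0.1],[0,0,-0.1667]],
  [88,[0,0,0.1],[0,0,-0.1667]],
  [88,[0,0,0.1],[0,0,-0.1667]],
  [88,[0,0,0.1],[0,0,-0.1667]],
  [88,[0,0,0.1],[0,0,-0.1667]],
  [88,[0,0,0.1],[0,0,-0.1667]],
])

```text
t: 3.85
tcp_pos: [0.5312, -0.0044, 0.193]
tool_rot: [[-0.782, -0.623, 0.0], [-0.623, 0.782, 0.0], [-0.0, -0.0, -1.0]]
contact_force: [-0.2, -0.2, 0.2]
gripper_width: 0.998
grip_force: 0.0
```

```bash
python3 - <<'E'
from h import *
for i in range(4): manip.snapshot('top')
st=manip.state();print(st['t'],st['qpos'].round(1),st['qvel'].round(1),st['tcp_pos'],st['tool_rot'].round(3))
im=snap('wrist','w2.png')
for t,z in [('stud_top',.101),('locknut',.0756),('setnut',.054)]:
    print(t,[(np.round(a['xy'],1),round(a['confidence'],2),atz('wrist',a['xy'],z,st).round(4)) for a in manip.spot_point(t,'wrist')[:2]])
st=manip.state();print(st['tcp_pos'])
p=proj('wrist',[.53,-.001,.09],st)[0].astype(int);print(p)
x0,y0=p-[60,50];cv2.imwrite('pics/c2.png',cv2.resize(im[y0:y0+100,x0:x0+120,::-1],(720,600),interpolation=2));print(x0,y0)
E
```

```text
4.05 [ -13.4    8.   101.3    0.    70.7 -141.6] [-0.4  0.3 -0.2  0.  -0.  -0.8] [ 0.531462   -0.00531505  0.19286478] [[-0.786 -0.618  0.   ]
 [-0.618  0.786  0.   ]
 [-0.    -0.    -1.   ]]
stud_top [(array([326.7, 207.5]), 0.85, array([ 0.5303, -0.0011,  0.101 ]))]
locknut [(array([324.4, 196.8]), 0.79, array([ 0.5304, -0.0028,  0.0756])), (array([330.7, 188.5]), 0.34, array([ 0.5221, -0.0031,  0.0756]))]
setnut [(array([331.3, 191.6]), 0.61, array([0.5276, 0.0028, 0.054 ]))]
[ 0.53162375 -0.00595044  0.19273487]
[327 203]
267 153
```

View pics/c2.png

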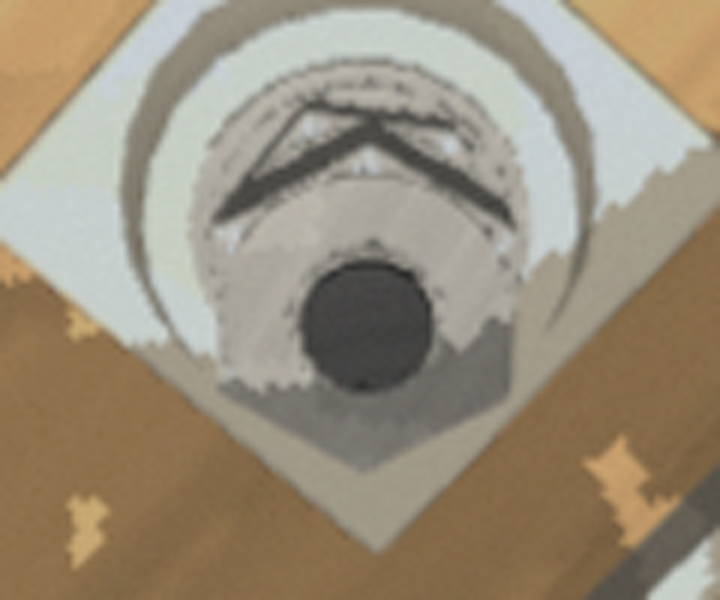

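The nut's top face shows with its flats at the left and right edges of the image, along the closing axis, and the stud centre is at about (327.5,207). I'll centre the tool and lower it.

>>> move_arm([
  [88,[-0.0095,0.018,0.1],[0,0,0.0015]],
  [88,[-0.0095,0.018,0.2],[0,0,0.0015]],
  [88,[-0.0095,0.018,0.3],[0,0,0.0015]],
  [88,[-0.0095,0.018,0.347],[0,0,0.0015]],
  [88,[-0.0095,0.018,0.347],[0,0,0.0015]],
  [60,[-0.0095,0.018,0.347],[0,0,0.0015]],
  [50,[-0.0095,0.018,0.347],[0,0,0.0015]],
])

```text
t: 4.95
tcp_pos: [0.5318, -0.0003, 0.0903]
tool_rot: [[-0.791, -0.612, 0.003], [-0.612, 0.791, -0.001], [-0.002, -0.002, -1.0]]
contact_force: [0.1, 0.7, 0.4]
gripper_width: 0.842
grip_force: 0.0
```

```bash
python3 - <<'E'
from h import *
st=manip.state();print(st['t'],st['qpos'].round(1),st['tcp_pos'],st['gripper_width'],st['contact_force'],st['torque'])
a=snap('wrist','w3.png');b=snap('scene','s3.png')
cv2.imwrite('pics/c3.png',np.hstack([cv2.resize(a[200:320,240:420,::-1],(450,300),interpolation=2),cv2.resize(b[150:250,270:387,::-1],(350,300),interpolation=2)]))
E
```

```text
4.95 [ -12.8   16.2  105.1   -0.    58.5 -140.6] [ 5.31824025e-01 -3.29963086e-04  9.02567804e-02] 0.8416660387749412 [0.13463064 0.67136694 0.41080559] [ 0.06770424 -0.0102848   0.00855127]
```

View pics/c3.png

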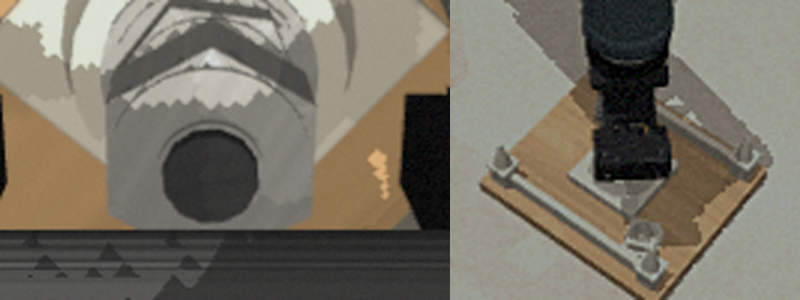

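The nut is between the fingers and about 1 mm right of centre. I'll close gently after a 1 mm correction.

>>> move_arm([
  [44,[0,0.003,0],[0,0,0]],
  [40,[0,0.003,0],[0,0,0]],
  [36,[0,0.003,0],[0,0,0]],
  [34,[0,0.003,0],[0,0,0]],
  [34,[0,0.003,0],[0,0,0]],
  [34,[0,0.003,0],[0,0,0]],
  [34,[0,0.003,0],[0,0,0]],
], newtons=12)

```text
t: 5.75
tcp_pos: [0.5304, 0.0004, 0.0889]
tool_rot: [[-0.791, -0.612, 0.001], [-0.612, 0.791, -0.001], [-0.0, -0.001, -1.0]]
contact_force: [1.1, -2.9, 1.4]
gripper_width: 0.435
grip_force: 12.0
```

```bash
cat > s.py <<'E'
from h import *
F=[];
for i in range(4):
    st=manip.state();R=st['tool_rot'];F.append(np.r_[R.T@st['contact_force'],R.T@st['torque'],st['tcp_pos']]);manip.snapshot('top')
print(round(st['t'],2),'q6',st['qpos'][5].round(1),'yaw',np.rad2deg(np.arctan2(R[1,0],R[0,0])).round(2),'w',round(st['gripper_width']*88.1,2),'g',round(st['grip_force'],1))
F=np.array(F);print('tool F',F[:,:3].mean(0).round(2),'M',F[:,3:6].mean(0).round(3),'Mz',F[:,5].round(3),'tcp',F[-1,6:].round(4))
E
python3 s.py
```

```text
5.9 q6 -140.5 yaw -142.24 w 37.96 g 12.0
tool F [ 0.54 -3.48 -0.62] M [0.541 0.057 0.036] Mz [ 0.065 -0.023  0.056  0.045] tcp [5.304e-01 4.000e-04 8.890e-02]
```

>>> move_arm([
  [34,[0,-0.001,0],[0,0,0]],
  [34,[0,-0.002,0],[0,0,0]],
  [34,[0,-0.003,0],[0,0,0]],
], newtons=20)

```text
t: 6.25
tcp_pos: [0.5305, 0.0002, 0.0888]
tool_rot: [[-0.79, -0.612, -0.0], [-0.612, 0.79, 0.0], [-0.0, 0.001, -1.0]]
contact_force: [1.2, -0.9, 4.3]
gripper_width: 0.423
grip_force: 20.0
```

```bash
python3 s.py; python3 - <<'E'
from h import *
a=snap('wrist','w4.png');cv2.imwrite('pics/c4.png',cv2.resize(a[190:300,230:410,::-1],(720,440),interpolation=2))
E
```

```text
6.4 q6 -140.6 yaw -142.23 w 37.36 g 20.0
tool F [ 0.12 -1.21 -3.94] M [0.096 0.02  0.063] Mz [0.034 0.105 0.05  0.062] tcp [5.305e-01 3.000e-04 8.870e-02]
```

View pics/c4.png

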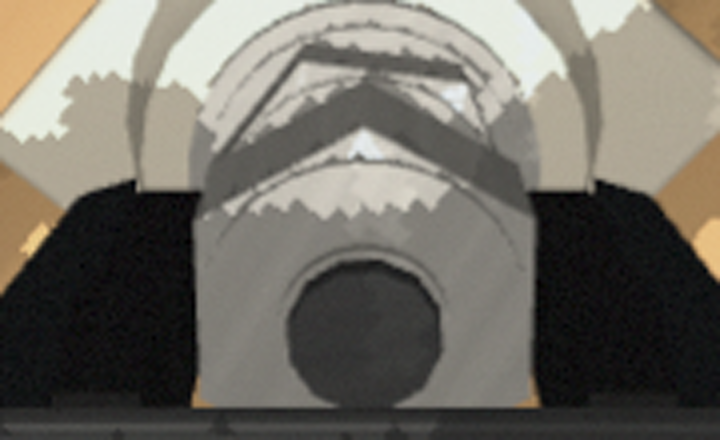

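The nut is gripped squarely: the finger pads are on both flats and the lower nut is clear below. I start running it down, following the thread.

>>> move_arm([
  [34,[0,0,0.0007],[0,0,0.0167]],
  [34,[0,0,0.0013],[0,0,0.0333]],
  [34,[0,0,0.002],[0,0,0.05]],
  [34,[0,0,0.0027],[0,0,0.0667]],
  [34,[0,0,0.0033],[0,0,0.0833]],
  [34,[0,0,0.004],[0,0,0.1]],
  [34,[0,0,0.0047],[0,0,0.1167]],
  [34,[0,0,0.0053],[0,0,0.1333]],
])

```text
t: 7.3
tcp_pos: [0.5306, -0.0, 0.0872]
tool_rot: [[-0.983, 0.181, 0.0], [0.181, 0.983, -0.0], [-0.0, -0.0, -1.0]]
contact_force: [-0.2, -1.2, 4.7]
gripper_width: 0.416
grip_force: 20.0
```

```bash
python3 s.py
```

```text
7.45 q6 -92.7 yaw 169.91 w 37.19 g 20.0
tool F [-0.69 -1.62 -4.62] M [ 0.254 -0.102  0.028] Mz [-0.062  0.048  0.052  0.073] tcp [ 0.5306 -0.      0.0871]
```

>>> move_arm([
  [34,[0,0,0.0007],[0,0,0.0167]],
  [34,[0,0,0.0013],[0,0,0.0333]],
  [34,[0,0,0.002],[0,0,0.05]],
  [34,[0,0,0.0027],[0,0,0.0667]],
  [34,[0,0,0.0033],[0,0,0.0833]],
  [34,[0,0,0.004],[0,0,0.1]],
])

```text
t: 8.1
tcp_pos: [0.5305, -0.0002, 0.0859]
tool_rot: [[-0.691, 0.723, -0.0], [0.723, 0.691, -0.0], [-0.0, -0.0, -1.0]]
contact_force: [-0.1, -3.1, 4.8]
gripper_width: 0.421
grip_force: 20.0
```

```bash
cat > s.py <<'E'
from h import *
F=[];
for i in range(6):
    st=manip.state();R=st['tool_rot'];F.append(np.r_[R.T@st['contact_force'],R.T@st['torque'],st['joint_torque'][5],st['tcp_pos']]);manip.snapshot('top')
print(round(st['t'],2),'q6',st['qpos'][5].round(1),'yaw',np.rad2deg(np.arctan2(R[1,0],R[0,0])).round(2),'w',round(st['gripper_width']*88.1,2),'g',round(st['grip_force'],1))
F=np.array(F);print('tool F',F[:,:3].mean(0).round(2),'M',F[:,3:6].mean(0).round(3),'Mz',F[:,5].round(3),'j6',F[:,6].round(3),'tcp',F[-1,7:].round(4))
E
python3 s.py
```

```text
8.35 q6 -56.8 yaw 133.92 w 36.91 g 20.0
tool F [-1.65 -1.78 -5.18] M [ 0.362 -0.268  0.033] Mz [-0.091  0.031  0.081  0.076  0.07   0.031] j6 [-1.318 -0.259  0.864  0.219 -0.004 -0.058] tcp [ 5.305e-01 -2.000e-04  8.590e-02]
```

>>> move_arm([
  [34,[0,0,0.0007],[0,0,0.0167]],
  [34,[0,0,0.0013],[0,0,0.0333]],
  [34,[0,0,0.002],[0,0,0.05]],
  [34,[0,0,0.0027],[0,0,0.0667]],
])

```text
t: 8.8
tcp_pos: [0.5303, -0.0003, 0.0851]
tool_rot: [[-0.337, 0.942, -0.001], [0.942, 0.337, -0.001], [-0.0, -0.001, -1.0]]
contact_force: [-1.0, -2.9, 6.9]
gripper_width: 0.419
grip_force: 20.0
```

```bash
sed -i 's/range(6)/range(4)/' s.py; python3 s.py
```

```text
8.95 q6 -32.7 yaw 109.88 w 37.29 g 20.0
tool F [-2.38 -2.16 -5.97] M [ 0.345 -0.432  0.016] Mz [-0.098  0.031  0.08   0.053] j6 [-1.315 -0.258  0.864  0.218] tcp [ 5.303e-01 -3.000e-04  8.510e-02]
```

>>> move_arm([
  [34,[0,0,0.0007],[0,0,0.0167]],
  [34,[0,0,0.0013],[0,0,0.0333]],
  [34,[0,0,0.002],[0,0,0.05]],
])

```text
t: 9.3
tcp_pos: [0.5303, -0.0003, 0.0845]
tool_rot: [[-0.029, 1.0, -0.001], [1.0, 0.029, -0.001], [-0.001, -0.001, -1.0]]
contact_force: [-1.3, -2.4, 6.5]
gripper_width: 0.419
grip_force: 20.0
```

```bash
python3 s.py
```

```text
9.45 q6 -14.7 yaw 91.88 w 37.26 g 20.0
tool F [-2.45 -1.07 -6.03] M [ 0.262 -0.52   0.026] Mz [-0.085  0.027  0.039  0.123] j6 [-1.323 -0.261  0.862  0.217] tcp [ 5.302e-01 -3.000e-04  8.450e-02]
```

>>> move_arm([
  [34,[0,0,0.0007],[0,0,0.0167]],
  [34,[0,0,0.0013],[0,0,0.0333]],
  [34,[0,0,0.002],[0,0,0.05]],
])

```text
t: 9.8
tcp_pos: [0.5301, -0.0003, 0.0839]
tool_rot: [[0.281, 0.96, -0.001], [0.96, -0.281, -0.001], [-0.001, -0.001, -1.0]]
contact_force: [-1.8, -2.2, 5.9]
gripper_width: 0.416
grip_force: 20.0
```

```bash
python3 s.py
```

```text
9.95 q6 3.3 yaw 73.88 w 37.24 g 20.0
tool F [-3.12 -1.21 -6.15] M [ 0.179 -0.63  -0.   ] Mz [-0.076  0.032  0.005  0.038] j6 [-1.324 -0.262  0.861  0.216] tcp [ 5.301e-01 -3.000e-04  8.390e-02]
```

>>> move_arm([
  [34,[0,0,0.0007],[0,0,0.0167]],
  [34,[0,0,0.0013],[0,0,0.0333]],
  [34,[0,0,0.002],[0,0,0.05]],
])

```text
t: 10.3
tcp_pos: [0.5301, -0.0003, 0.0833]
tool_rot: [[0.564, 0.826, -0.001], [0.826, -0.564, -0.001], [-0.001, -0.001, -1.0]]
contact_force: [-2.7, -2.3, 6.5]
gripper_width: 0.422
grip_force: 20.0
```

```bash
python3 s.py
```

```text
10.45 q6 21.3 yaw 55.88 w 37.21 g 20.0
tool F [-3.63 -0.47 -6.51] M [ 0.091 -0.676  0.066] Mz [-0.038  0.11   0.101  0.092] j6 [-1.325 -0.263  0.86   0.215] tcp [ 5.30e-01 -3.00e-04  8.32e-02]
```

>>> move_arm([
  [34,[0,0,0.0007],[0,0,0.0167]],
  [34,[0,0,0.0013],[0,0,0.0333]],
  [34,[0,0,0.002],[0,0,0.05]],
])

```text
t: 10.8
tcp_pos: [0.53, -0.0002, 0.0826]
tool_rot: [[0.791, 0.611, -0.001], [0.611, -0.791, -0.0], [-0.001, -0.001, -1.0]]
contact_force: [-1.5, -2.1, 6.5]
gripper_width: 0.423
grip_force: 20.0
```

```bash
python3 s.py
```

```text
10.95 q6 39.3 yaw 37.88 w 37.22 g 20.0
tool F [-2.87  0.3  -6.88] M [-0.048 -0.68   0.03 ] Mz [-0.061  0.04   0.091  0.05 ] j6 [-1.325 -0.264  0.859  0.215] tcp [ 5.299e-01 -2.000e-04  8.260e-02]
```

>>> move_arm([
  [34,[0,0,0.0007],[0,0,0.0167]],
  [34,[0,0,0.0013],[0,0,0.0333]],
  [34,[0,0,0.002],[0,0,0.05]],
])

```text
t: 11.3
tcp_pos: [0.5299, -0.0001, 0.082]
tool_rot: [[0.942, 0.337, -0.002], [0.337, -0.942, -0.0], [-0.002, -0.0, -1.0]]
contact_force: [-2.0, -1.2, 7.4]
gripper_width: 0.428
grip_force: 20.0
```

```bash
python3 s.py
```

```text
11.45 q6 57.3 yaw 19.88 w 37.1 g 20.0
tool F [-3.06  1.15 -7.  ] M [-0.184 -0.657  0.026] Mz [-0.064  0.022  0.068  0.079] j6 [-1.326 -0.264  0.859  0.214] tcp [ 5.299e-01 -1.000e-04  8.200e-02]
```

>>> move_arm([
  [34,[0,0,0.0007],[0,0,0.0167]],
  [34,[0,0,0.0013],[0,0,0.0333]],
  [34,[0,0,0.002],[0,0,0.05]],
])

```text
t: 11.8
tcp_pos: [0.5299, 0.0, 0.0814]
tool_rot: [[1.0, 0.03, -0.002], [0.03, -1.0, -0.0], [-0.002, 0.0, -1.0]]
contact_force: [-3.1, -0.9, 7.8]
gripper_width: 0.419
grip_force: 20.0
```

```bash
python3 s.py
```

```text
11.95 q6 75.3 yaw 1.88 w 37.19 g 20.0
tool F [-2.93  1.16 -7.51] M [-0.248 -0.569  0.032] Mz [-0.067  0.075  0.091  0.029] j6 [-1.326 -0.263  0.86   0.213] tcp [ 0.5299 -0.      0.0814]
```

>>> move_arm([
  [34,[0,0,0.0007],[0,0,0.0167]],
  [34,[0,0,0.0013],[0,0,0.0333]],
])

```text
t: 12.2
tcp_pos: [0.5299, 0.0, 0.0811]
tool_rot: [[0.984, -0.179, -0.002], [-0.179, -0.984, 0.0], [-0.002, 0.0, -1.0]]
contact_force: [-2.7, -0.5, 8.8]
gripper_width: 0.413
grip_force: 20.0
```

```bash
python3 s.py
```

```text
12.35 q6 87.3 yaw -10.1 w 37.14 g 20.0
tool F [-2.68  1.81 -8.11] M [-0.316 -0.596 -0.039] Mz [-0.168 -0.037  0.015  0.033] j6 [-1.27  -0.21   0.916  0.26 ] tcp [5.299e-01 1.000e-04 8.120e-02]
```

Contact with the spring washer: joint 6 torque shifted by about 0.05 Nm. I'll tighten in small increments and push down no further.

>>> move_arm([
  [34,[0,0,0],[0,0,0.0167]],
  [34,[0,0,0],[0,0,0.0333]],
])

```text
t: 12.6
tcp_pos: [0.5299, 0.0001, 0.081]
tool_rot: [[0.926, -0.379, -0.002], [-0.379, -0.926, 0.0], [-0.001, 0.001, -1.0]]
contact_force: [-2.0, -0.5, 5.9]
gripper_width: 0.418
grip_force: 20.0
```

```bash
python3 s.py
```

```text
12.75 q6 99.3 yaw -22.07 w 37.09 g 20.0
tool F [-1.92  2.12 -6.62] M [-0.317 -0.399 -0.127] Mz [-0.32  -0.107 -0.037 -0.045] j6 [-1.127 -0.153  0.972  0.323] tcp [5.299e-01 1.000e-04 8.100e-02]
```

>>> move_arm([
  [34,[0,0,0],[0,0,0.0042]],
  [34,[0,0,0],[0,0,0.0083]],
])

```text
t: 13.0
tcp_pos: [0.5299, 0.0001, 0.081]
tool_rot: [[0.906, -0.424, -0.002], [-0.424, -0.906, 0.0], [-0.001, 0.001, -1.0]]
contact_force: [-2.4, -1.6, 6.2]
gripper_width: 0.419
grip_force: 20.0
```

```bash
python3 s.py
```

```text
13.15 q6 102.2 yaw -25.01 w 36.54 g 20.0
tool F [-1.18  2.06 -6.56] M [-0.291 -0.407 -0.252] Mz [-0.255 -0.26  -0.234 -0.261] j6 [-0.027  0.208  0.482  0.321] tcp [5.299e-01 2.000e-04 8.100e-02]
```

>>> move_arm([
  [34,[0,0,0],[0,0,0.0042]],
  [34,[0,0,0],[0,0,0.0083]],
])

```text
t: 13.4
tcp_pos: [0.5299, 0.0002, 0.081]
tool_rot: [[0.883, -0.47, -0.001], [-0.47, -0.883, 0.0], [-0.001, 0.001, -1.0]]
contact_force: [-1.3, -1.2, 6.7]
gripper_width: 0.417
grip_force: 20.0
```

```bash
python3 s.py
```

```text
13.55 q6 105.2 yaw -28.0 w 36.8 g 20.0
tool F [-1.05  1.84 -6.1 ] M [-0.335 -0.314 -0.314] Mz [-0.388 -0.275 -0.294 -0.3  ] j6 [0.002 0.23  0.503 0.344] tcp [5.299e-01 2.000e-04 8.090e-02]
```

The torque is now about 0.30 Nm. I'll release and lift straight up.

>>> move_arm([
  [60,[0,0,0],[0,0,0]],
  [80,[0,0,0],[0,0,0]],
  [88,[0,0,0],[0,0,0]],
  [88,[0,0,0],[0,0,0]],
  [88,[0,0,-0.1],[0,0,0]],
  [88,[0,0,-0.25],[0,0,0]],
  [88,[0,0,-0.38],[0,0,0]],
  [88,[0,0,-0.38],[0,0,0]],
])

```text
t: 14.4
tcp_pos: [0.5341, -0.0007, 0.2011]
tool_rot: [[0.882, -0.472, 0.01], [-0.472, -0.882, -0.002], [0.01, -0.003, -1.0]]
contact_force: [0.2, -0.3, 0.1]
gripper_width: 0.997
grip_force: 0.0
```

```bash
python3 s.py; python3 - <<'E'
from h import *
st=manip.state();a=snap('wrist','w5.png')
p=proj('wrist',[.53,0,.08],st)[0].astype(int);x,y=p-[60,50]
c=cv2.resize(a[y:y+100,x:x+120,::-1],(480,400),interpolation=2)
cv2.imwrite('pics/c5.png',np.hstack([c,cv2.resize(a[:,:,::-1],(320,200))[:, :].repeat(2,0)]))
E
```

```text
14.55 q6 105.3 yaw -28.17 w 88.23 g 0.0
tool F [-0.09 -0.06  0.5 ] M [-0.023 -0.144 -0.031] Mz [-0.062 -0.04  -0.006 -0.016] j6 [ 0.006  0.001 -0.002 -0.003] tcp [5.300e-01 1.000e-04 1.943e-01]
```

View pics/c5.png

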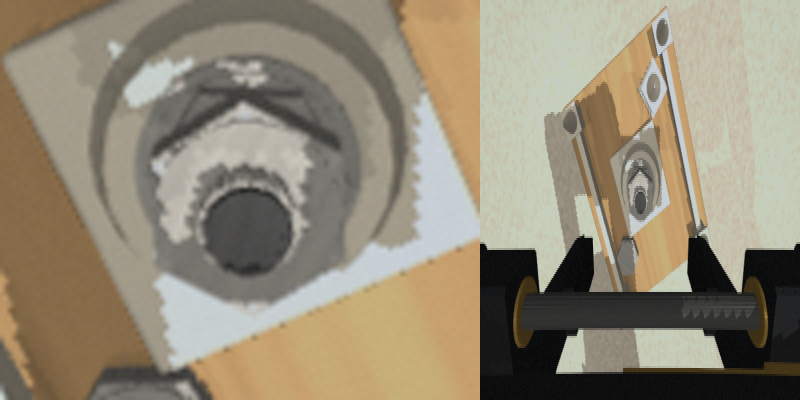

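The nut sits down on the washer, it has kept its angle, and the lower nut's edge is where its original setting predicts. The gripper is clear, so I hand in.

```bash
python3 -c "
from workcell import manip
print(manip.close_job())"
```

```text
the job is handed in; nothing more can be done
None
```

The upper nut is run down and locked at about 0.3 Nm (measured roughly 0.28–0.30), the gripper is clear, and the lower nut's angle looks unchanged in the last picture to within a couple of degrees; handed in at about 15 s, with no verdict returned.

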